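Index the vial carousel to its third click and hold it

TASK

Pull the autosampler's drawer right out by its black bar handle. Then grip the black knob in the middle of the vial carousel and turn it to the third click clockwise (seen from above) from its home stop, without running on to the fourth; it may be parked at home or at the first click when you start. Finish while holding: keep the knob gripped and still at the third click, drawer open, and leave the vial rack, the amber bottle and the tip box where they stand.

Things in the scene. Friction and masses are not known exactly. Their poses are not given: they have to be found in the camera images.
- sampler_drawer0 (a joint): How far the drawer is out, m: 0 shut, 0.182 at its end stop. Slides freely (about 1 N of friction plus 4 N per m/s) and stays where it is left.
- sampler_drawer0_handle (a point): Middle of the black bar handle on the drawer of the beige module (260 deep x 300 wide x 135 mm high, fixed, turned a little): a round bar about 10 mm thick, 120 mm long along y, 97 mm above the bench, 30 mm clear of the drawer front behind it; the front rises 28 mm above the bar's middle. -x is the way the drawer slides out, +z up. Moves with the drawer. Pinch it from above.
- index_knob: Black bar knob fixed on top of the vial carousel, on its vertical axis: 50 mm long (its x), 18 wide (its y), 46 tall, white pointer line on its -x half. Origin on the axis, 15 mm below the knob's top, about 99 mm above the bench: put the TCP here. It lies 130 mm behind (+x of) the bar handle and comes out with the drawer. The carousel and vial caps are 30 mm or more below this origin.
- carousel (a joint): Turn of carousel and knob, rad, clockwise from above: 0 at the hard home stop (pointer straight out of the drawer, -x of the handle point, at the red mark on the white ring), a click every 24 degrees (0.419), the third at 1.257 (green mark), end stop at the sixth. The detent pulls into the nearest click with at most 0.08 N m, friction is far less; it stays in a click by itself.
- vial_rack: Loose pale vial rack, 70 x 150 x 28 mm with capped vials to 42 mm, standing on top of the module in the middle. Origin under its centre. Leave alone.
- amber_bottle: Loose amber bottle with a blue cap, 72 mm across, 130 mm high, on the bench, left of the drawer's path. Origin under its centre. Leave alone.
- tip_box: Loose blue pipette tip box, 87 x 122 x 59 mm, on the bench, right of the drawer's path. Origin under its centre. Leave alone.

How it is judged:
By the outcome, as a careful person would: the job done as asked, in the order asked, and still so for the second after the job is handed in, while the arm keeps its last pose, push and grip.
It also fails if it takes over 48 s, if anything falls off the work surface, if the arm or the gripper's body presses on something with over 40 N, if the wrist force passes 120 N, or if a joint passes its speed limit or range.

ROBOT

A 6-joint arm with a two-finger parallel gripper is mounted at the origin on the work surface. World frame = base frame: x ahead of the robot, y to its left, z up, the work surface at z = 0. Lengths are in mm, angles in rad, forces in N, time in s.
With the tool pointing down it reaches from about 425 to 1125 mm from the base axis. Payload 14.9 kg.
Tool frame: the origin (TCP) lies between the finger pads, 19 mm behind the fingertips; this is the grasp point; z points along the fingers, x is the direction in which the jaws open and shut, and the axes are right-handed (so a half turn about z gives the same grasp; the last joint's range is limited). The gripper opens to 91 mm and grips with 3 to 60 N. Pads are 32 mm wide; open, the fingers measure 118 mm over their backs; the gripper's body (76 mm by 178 mm) begins 60 mm behind the grasp point.
Start: joints at [-1.207, 0.379, 1.734, -0, 1.028, -0.033], TCP at [270.525, -645.627, 232.732] pointing down, gripper open.
Joint ranges: [-2.77, 2.77], [-0.74, 2.19], [0, 2.66], [-1.06, 4.2], [0.31, 2.87], [-3.08, 3.08]. Speed limits (rad/s): [1.89, 1.89, 2.39, 3.14, 3.14, 3.14].

INTERFACE

Orientations are given as a unit quaternion [x, y, z, w].
In Python, from rig import manip gives the robot as it stands. Calls block until the motion is done:
- manip.move_to(position, orientation): joint-space move of the TCP to a pose.
- manip.movel(position, attitude=None, rate=150, force_limit=None): straight line of the TCP; attitude=None keeps the orientation; rate is the mean speed in mm/s. With force_limit (N) it stops when the force on the tool has changed by that much, and returns True; else False.
- manip.goto_joints(angles): joint-space move.
- manip.gripper_to(opening, newtons=None): finger opening in mm; newtons is the grip in N (None keeps the last); returns when the fingers have stopped.
- manip.sleep(seconds).
- manip.solve_ik(position, orientation): joint angles nearest the present ones, or None.
- manip.get_image(name): name is "scene" or "top"; returns a dict with "frame" (420x560x3 uint8, blue, green, red), "intrinsics" (3x3 intrinsics, pixels), "position" and "rotation" of the camera in the world. Camera axes: x right, y down, z forward; pixel columns grow to the right and rows downward; lengths in mm; the calibration is good to about 2 mm. A picture is of the moment at which its call begins. There is no depth.
A pose or a line that the arm cannot do raises manip.Unreachable and nothing moves.
- manip.job_done(): hands the job in, once; it reports no verdict.
Readings, each from a call of its own:
- manip.current_time_s(): time.
- manip.current_joint_pos(): joint angles.
- manip.current_joint_velocities(): joint speeds.
- manip.current_joint_efforts(): joint torques, N m.
- manip.current_eef_pos(): TCP position.
- manip.current_ee_rot(): TCP orientation.
- manip.current_force(): force on the tool from outside, world axes, zero at the start.
- manip.current_torque(): the same for the moment, N m.
- manip.current_finger_gap(): finger opening in mm.
Only numpy, scipy, OpenCV 4.12 (cv2) and the standard library are available. Lean on these libraries where they do the work, as an engineer would, in place of code of your own. Each camera call takes 0.05 s, during which the arm holds its last target. There are 200 camera calls.

## Working session

There is one attempt and no reset: what is moved stays moved. The work goes in short steps, each a Python script; the robot and the scene stay as the last script left them, time stands still between calls to the robot, and variables do not carry over. Pictures are saved under pics/ and viewed, about 8 in all and at most 12, crops included, and the job is handed in when it is done.

```bash
mkdir -p pics; ls; python3 - <<'E'
from rig import manip
import cv2,numpy as np,pickle
d={}
for n in("scene","top"):
    a=manip.get_image(n);d[n]=a;cv2.imwrite(f"pics/{n}0.png",a["frame"]);print(n,a["intrinsics"],a["position"],a["rotation"])
pickle.dump(d,open("d0.pkl","wb"))
print(manip.current_ee_rot(),manip.current_time_s())
E
```

```text
pics
scene [[540.70333445   0.         287.46966891]
 [  0.         540.70333445 204.50735776]
 [  0.           0.           1.        ]] [1176.00339036   99.88501044 1003.55052446] [ 0.61795144  0.73834762 -0.2072403  -0.17329245]
top [[466.81338565   0.         284.07134339]
 [  0.         466.81338565 209.44421495]
 [  0.           0.           1.        ]] [ 524.97664548    3.6837723  1196.20020501] [ 0.71328003 -0.6980993   0.04622135 -0.04186342]
[ 8.32595672e-01 -5.53881037e-01 -4.00725469e-04 -2.88622885e-04] 0.1
```

View pics/scene0.png

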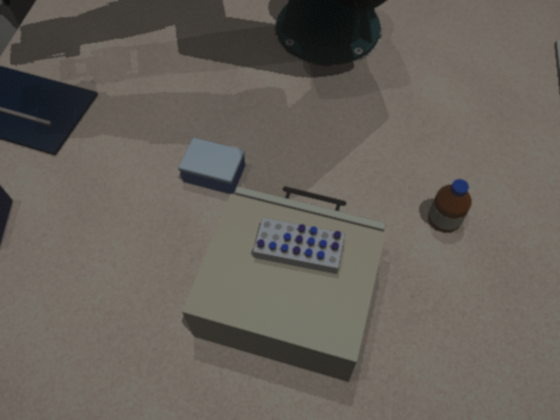

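View pics/top0.png

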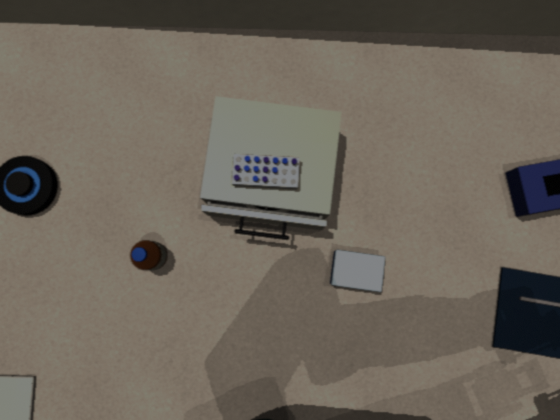

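The scene shows the beige module with the black bar at about (313,195), the tip box at (213,163) and the bottle at (450,205). In the top view the bar runs from (236,232) to (288,237), the bottle is at (148,255) and the tip box at (358,271).

```bash
cat > h.py <<'E'
import numpy as np,cv2
from scipy.spatial.transform import Rotation as R
def ray(a,px,z):
    d=R.from_quat(a["rotation"]).apply(np.linalg.inv(a["intrinsics"])@[px[0],px[1],1.])
    p=np.array(a["position"]);return p+d*(z-p[2])/d[2]
def dark(a,box,thr):
    x0,y0,x1,y1=box
    m=(a["frame"][y0:y1,x0:x1].max(2)<thr).astype(np.uint8)
    n,l,s,c=cv2.connectedComponentsWithStats(m)
    return [(s[i],c[i]+[x0,y0],np.argwhere(l==i)[:,::-1]+[x0,y0]) for i in range(1,n) if s[i,4]>15]
def down(yaw): # tool z down, tool x (jaws) at angle yaw in the world
    c,s=np.cos(yaw),np.sin(yaw)
    return R.from_matrix(np.array([[c,s,0],[s,-c,0],[0,0,-1.]])).as_quat()
E
python3 - <<'E'
import pickle;from h import *
d=pickle.load(open("d0.pkl","rb"))
for n,b in(("top",(225,222,300,245)),("scene",(275,180,355,215))):
    a=d[n]
    for s,c,p in dark(a,b,45):
        P=np.array([ray(a,q,97)[:2] for q in p])
        r=cv2.minAreaRect(P.astype(np.float32))
        u=np.linalg.svd(P-P.mean(0),full_matrices=False)[2][0]
        print(n,s,P.mean(0),r,np.degrees(np.arctan2(u[1],u[0])))
a=d["top"]
for q in((236,232),(288,237)):print(ray(a,q,97))
for q in((284,188),(345,204)):print(ray(d["scene"],q,97))
# drawer front top edge, tip box, bottle
for q,z in(((202,210),130),((326,222),130),((358,271),59),((148,255),65)):print(ray(a,q,z))
for n,b in(("top",(225,190,345,245)),("scene",(230,170,390,230))):
    x0,y0,x1,y1=b;cv2.imwrite(f"pics/c_{n}.png",cv2.convertScaleAbs(cv2.resize(d[n]["frame"][y0:y1,x0:x1],None,fx=5,fy=5),alpha=1.8))
i=np.vstack([cv2.resize(cv2.imread(f"pics/c_{n}.png"),(600,275)) for n in("top","scene")]);cv2.imwrite("pics/c1.png",i)
E
```

```text
top [ 10   0  65  17 561] [617.52407444  39.51864883] ((613.0652465820312, 37.64339065551758), (37.84913635253906, 151.27146911621094), 1.2330000400543213) -89.58009892306195
scene [  9   7  61  23 232] [604.29876667  48.66512797] ((610.4812622070312, 49.3388786315918), (123.7794418334961, 21.51241683959961), 83.52605438232422) 84.00409686776212
[606.71573536 110.50637667  97.        ]
[597.56756833 -12.278892    97.        ]
[595.65709403 -11.26585803  97.        ]
[611.44845808 113.41026613  97.        ]
[653.20427099 187.08575624 130.        ]
[631.71035227 -98.33601004 130.        ]
[ 521.4877739  -183.72195184   59.        ]
[549.07728144 323.39428764  65.        ]
```

View pics/c1.png

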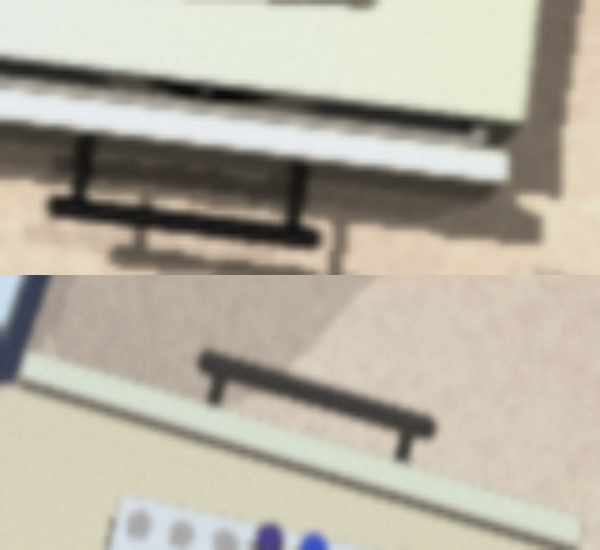

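The crop shows the bar cleanly in both views. Its centre is near (603, 50), with about -5° of yaw. Next I check the rack's clearance and whether the arm reaches the open position.

```bash
python3 - <<'E'
import pickle;from h import *
from rig import manip
d=pickle.load(open("d0.pkl","rb"));a=d["top"];b=d["scene"]
A=[ray(a,q,97) for q in((235,231.4),(288.3,237.5))];B=[ray(b,q,97) for q in((283.5,188.8),(345.5,203.2))]
print(A,B,np.mean(A+B,0))
for q in((234,188),(298,189),(234,156),(299,157)):print("rack",ray(a,q,163)[:2])
for q in((258,218),(344,230),(253,262)):print("rack s",ray(b,q,163)[:2])
for q in((332,250),(385,254),(331,287),(382,292)):print("box",ray(a,q,59)[:2])
h=np.mean(A+B,0)[:2]
for z in (97,104,109):
  for s in(0,120,170,182):
    y=np.radians(-5);p=h-s*np.array([np.cos(y),np.sin(y)])
    print(z,s,p,[np.round(manip.solve_ik([*p,z],down(y+k)),2) if manip.solve_ik([*p,z],down(y+k)) is not None else None for k in(0,np.pi)])
k=h+(130-182)*np.array([np.cos(y),np.sin(y)])
for t in(0,24,72,84):
  print(t,[np.round(manip.solve_ik([*k,99],down(y+g*np.pi/2-np.radians(t))),2) for g in(1,-1)])
E
```

```text
[array([608.08102257, 112.90939317,  97.        ]), array([596.4047432 , -13.00902818,  97.        ])] [array([597.70958497, -11.90711235,  97.        ]), array([609.44362133, 114.15357403,  97.        ])] [602.90974302  50.53670667  97.        ]
rack [700.47070667 111.91374079]
rack [701.40166527 -31.59763013]
rack [773.77957188 114.4337151 ]
rack [774.8273502  -32.58855656]
rack s [709.25038201 -37.54405576]
rack s [706.43978694 117.24463963]
rack s [795.72093333 -28.24953767]
box [ 570.77535885 -120.39539446]
box [ 563.83289606 -249.34436215]
box [ 481.93318169 -118.72201171]
box [ 472.60415758 -241.58336512]
97 0 [602.90974302  50.53670667] [array([ 0.05,  0.42,  1.97, -0.  ,  0.74,  0.13]), array([ 0.05,  0.42,  1.97, -0.  ,  0.74, -3.01])]
97 120 [483.36637925  60.9953958 ] [array([ 0.08,  0.27,  2.21, -0.  ,  0.66,  0.16]), array([ 0.08,  0.27,  2.21, -0.  ,  0.66, -2.98])]
97 170 [433.55664434  65.35318293] [array([ 0.1 ,  0.21,  2.3 , -0.  ,  0.64,  0.18]), array([ 0.1 ,  0.21,  2.3 , -0.  ,  0.64, -2.96])]
97 182 [421.60230796  66.39905185] [array([ 0.1 ,  0.19,  2.32, -0. 
[... 1093 characters left out ...]
16,  2.32, -0.  ,  0.66,  0.19]), array([ 0.1 ,  0.16,  2.32, -0.  ,  0.66, -2.95])]
0 [array([ 0.06,  0.36,  2.08, -0.  ,  0.71, -1.43]), array([ 0.06,  0.36,  2.08, -0.  ,  0.71,  1.72])]
24 [array([ 0.06,  0.36,  2.08, -0.  ,  0.71, -1.01]), array([ 0.06,  0.36,  2.08, -0.  ,  0.71,  2.13])]
72 [array([ 0.06,  0.36,  2.08, -0.  ,  0.71, -0.17]), array([ 0.06,  0.36,  2.08, -0.  ,  0.71,  2.97])]Traceback (most recent call last):
  File "<stdin>", line 16, in <module>
    return _wrapfunc(a, 'round', decimals=decimals, out=out)
    return _wrapit(obj, method, *args, **kwds)
    result = getattr(arr, method)(*args, **kwds)
TypeError: unsupported operand type(s) for *: 'NoneType' and 'float'
```

```bash
python3 - <<'E'
from h import *
from rig import manip
y=np.radians(-5.3);q=down(y);h=np.array([602.9,50.5]);f=np.array([np.cos(y),np.sin(y)])
g=h-1*f
manip.gripper_to(24,30)
manip.move_to([*g,190],q)
print("down",manip.movel([*g,104],None,80,force_limit=8),manip.current_eef_pos(),manip.current_time_s())
manip.gripper_to(0,30)
print("gap",manip.current_finger_gap(),manip.current_force())
a=manip.get_image("top");cv2.imwrite("pics/t1.png",a["frame"])
if 7<manip.current_finger_gap()<14:
    print("pull",manip.movel([*(g-189*f),104],None,90,force_limit=20),manip.current_eef_pos(),manip.current_force(),manip.current_finger_gap())
    print((np.array(manip.current_eef_pos())[:2]-g)@-f)
print(manip.current_time_s())
a=manip.get_image("top");cv2.imwrite("pics/t2.png",a["frame"])
E
```

```text
down False [602.2514641   50.6278939  104.52882403] 5.15
gap 10.257945930160771 [-1.31158774 -0.92147413  4.98940617]
pull True [486.66963338  62.64532202 104.29139197] [-0.11453832  2.43263939 -0.0281526 ] 10.294836597175788
115.85531725059045
6.8333
```

View pics/t2.png

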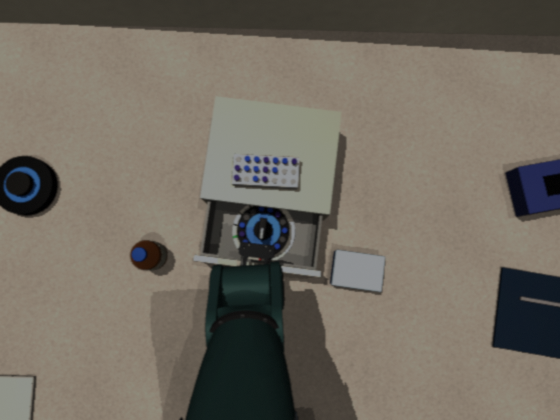

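The drawer is about 116 mm out and the line stopped early on the force limit. The tip box and bottle are clear of it. I continue more slowly, along the direction the drawer has actually been moving.

```bash
python3 - <<'E'
from h import *
from rig import manip
y=np.radians(-6);f=np.array([np.cos(y),np.sin(y)])
p=np.array(manip.current_eef_pos());s=np.array([602.25,50.63])
print("pull",manip.movel([*(p[:2]-72*f),104],None,50,force_limit=25),manip.current_force())
manip.sleep(.2)
e=np.array(manip.current_eef_pos());print(e,np.linalg.norm(e[:2]-s),np.degrees(np.arctan2(*(e[:2]-s)[::-1])),manip.current_force(),manip.current_finger_gap(),manip.current_time_s())
E
```

```text
pull True [ 4.88796279 -2.49985708 -2.91347661]
[434.34671338  68.29648461 104.47408071] 168.83014640824888 173.99354070363586 [ 0.66650958 -2.09182268  1.33521521] 10.245021415197987 8.125
```

```bash
python3 - <<'E'
from h import *
from rig import manip
y=np.radians(-6);f=np.array([np.cos(y),np.sin(y)]);s=np.array([602.25,50.63])
for d in (10,10,5,3):
    p=np.array(manip.current_eef_pos())
    r=manip.movel([*(p[:2]-d*f),104],None,30,force_limit=25);e=np.array(manip.current_eef_pos())
    print(r,e,(s-e[:2])@f,manip.current_force(),manip.current_finger_gap())
    if -30> -abs(manip.current_force()[0]) or (s-e[:2])@f>184 :break
print(manip.current_time_s())
a=manip.get_image("top");cv2.imwrite("pics/t3.png",a["frame"])
E
```

```text
True [434.33788686  68.34693053 104.53447614] 168.84419653546885 [ 3.34498553 -1.42653104 -2.9171789 ] 10.237800609277548
True [434.2885988   68.36043925 104.54137549] 168.894626639857 [ 5.67585371 -1.31091907 -4.73641254] 10.406045713886309
True [434.23688509  68.44339732 104.67893583] 168.95472853390928 [ 5.29627014 -2.49160861 -5.76777051] 10.451609906122986
True [434.18472971  68.44148922 104.64250443] 169.00639875007226 [ 2.31213424 -2.81090838 -0.98480716] 10.609184028618406
8.9667
```

```bash
python3 - <<'E'
import cv2,numpy as np
a=cv2.imread("pics/t3.png")[190:330,180:400];cv2.imwrite("pics/t3c.png",cv2.convertScaleAbs(cv2.resize(a,(792,504),interpolation=cv2.INTER_CUBIC),alpha=1.7))
E
```

```text
(no output)
```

View pics/t3c.png

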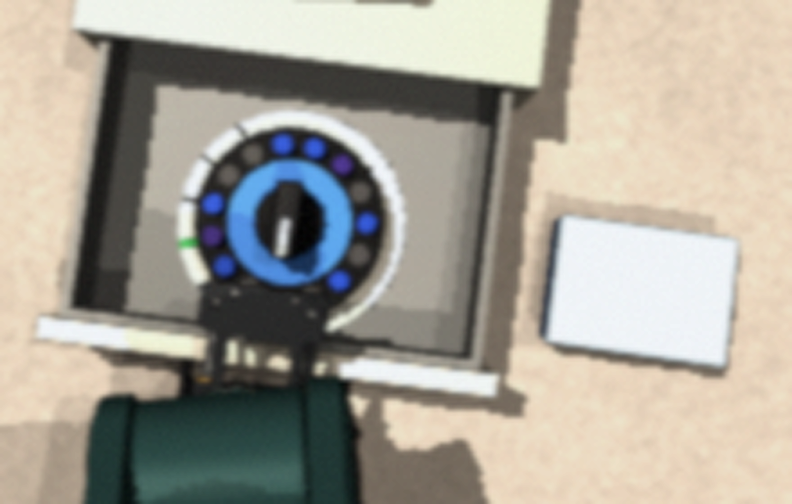

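The crop shows a firm stop. The front strip moved about 74 px, or 170 mm. The first picture had a gap of roughly 12 mm behind the front, so the drawer started ajar and is now at its end stop. The knob at crop (288,222) has its pointer near home and the green mark is at (188,243). I release and lift, then look at the knob.

```bash
python3 - <<'E'
from h import *
from rig import manip
import pickle
manip.gripper_to(24)
e=np.array(manip.current_eef_pos());print(e)
manip.movel([e[0],e[1],185],None,120)
d={n:manip.get_image(n) for n in("top","scene")};pickle.dump(d,open("d2.pkl","wb"))
y=np.radians(-6);k=e[:2]+130*np.array([np.cos(y),np.sin(y)]);print("pred",k)
ims=[]
for n in d:
    a=d[n];K=R.from_quat(a["rotation"]).inv().apply(np.array([*k,114])-a["position"]);u=a["intrinsics"]@K;u=(u/u[2])[:2];print(n,u)
    x0,y0=(u-30).astype(int);print(x0,y0)
    ims.append(cv2.convertScaleAbs(cv2.resize(a["frame"][y0:y0+60,x0:x0+60],(400,400),interpolation=cv2.INTER_CUBIC),alpha=1.8))
cv2.imwrite("pics/k1.png",np.hstack(ims));print(manip.current_time_s())
E
```

```text
[434.32625524  68.57249431 104.67427416]
pred [563.61410164  54.98379409]
top [258.71314305 250.57875095]
228 220
scene [319.54597643 174.97782459]
289 144
10.3667
```

View pics/k1.png

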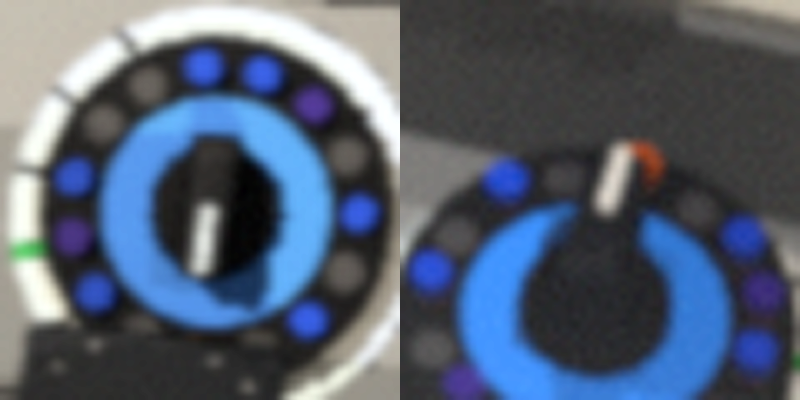

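The pointer points close to the red mark in both views. The line runs (207,206)→(202,274) in the left crop and (205,210)→(222,146) in the right one. Casting both onto z=114 gives its direction.

```bash
python3 - <<'E'
from h import *
import pickle
d=pickle.load(open("d2.pkl","rb"))
for n,o,ps in(("top",(228,220),((207,206),(202,274),(213,205))),("scene",(289,144),((205,210),(222,146)))):
    P=[ray(d[n],np.array(p)/6.667+o,114)[:2] for p in ps];v=P[1]-P[0];print(n,P,np.degrees(np.arctan2(v[1],v[0])))
# green mark from knob centre, ring height ~65
for z in(50,65,80):
    g=ray(d["top"],np.array((25,250))/6.667+(228,220),z)[:2]-[563.6,55];print(z,g,np.degrees(np.arctan2(g[1],g[0])))
E
```

```text
top [array([562.89476939,  54.18931287]), array([539.44820421,  55.26719766]), array([563.28427298,  52.12127408])] 177.3678533970614
scene [array([564.785946  ,  55.56383392]), array([540.71905081,  57.21052673])] 176.08583788419804
50 [-15.93426625  68.32976277] 103.1265906719348
65 [-16.23119197  66.76398932] 103.66425997138519
80 [-16.5281177   65.19821586] 104.22513202142066
```

Pointer direction is 176–177°, against 174° for home and 150° for the first click, so the knob is parked at home. The green mark at about 103° agrees with the third click at 102°. I grip and turn 72°.

```bash
python3 - <<'E'
from h import *
from rig import manip
import pickle
k=[563.8,55.0];q=down(np.radians(84.3))
manip.gripper_to(46,30)
manip.move_to([*k,170],q)
r=manip.movel([*k,100],None,80,force_limit=8);print("down",r,manip.current_eef_pos(),manip.current_time_s())
if not r:
    manip.gripper_to(0,30);print("gap",manip.current_finger_gap(),manip.current_force(),manip.current_torque(),manip.current_eef_pos())
    if 15<manip.current_finger_gap()<22:
        j=np.array(manip.current_joint_pos());t0=R.from_quat(manip.current_ee_rot()).as_matrix()[:,0];print("yaw0",np.degrees(np.arctan2(t0[1],t0[0])))
        for s in (18,36,54,72):
            j2=j.copy();j2[5]+=np.radians(s);manip.goto_joints(j2)
            t=R.from_quat(manip.current_ee_rot()).as_matrix()[:,0]
            print(s,np.degrees(np.arctan2(t[1],t[0])),np.round(manip.current_force(),1),np.round(manip.current_torque(),2),manip.current_finger_gap())
print(manip.current_time_s())
d={n:manip.get_image(n) for n in("top","scene")};pickle.dump(d,open("d3.pkl","wb"))
ims=[cv2.convertScaleAbs(cv2.resize(d[n]["frame"][y0:y0+90,x0:x0+90],(400,400),interpolation=cv2.INTER_CUBIC),alpha=1.8) for n,x0,y0 in(("top",213,205),("scene",274,129))]
cv2.imwrite("pics/k2.png",np.hstack(ims))
E
```

```text
down False [564.15443856  55.02507364 100.42285782] 13.3583
gap 18.011908394816352 [-1.0290187  -6.21094475  3.46404329] [-1.04268727  0.05146807 -0.55472676] [563.83717143  54.53867112 100.19520974]
yaw0 84.26566699246543
18 66.50639890764721 [-0.  -2.1 -0.9] [-0.21 -0.19 -0.08] 17.977132755599612
36 48.65146180640667 [ 0.4 -4.1  0.8] [-0.55 -0.18  0.04] 17.982480825499586
54 30.73771215949177 [-0.6 -5.9  1. ] [-0.83 -0.06  0.06] 18.246071037186255
72 12.737953334743553 [-1.3 -5.9  1.2] [-0.91  0.03 -0.01] 18.045015259676173
15.5
```

View pics/k2.png

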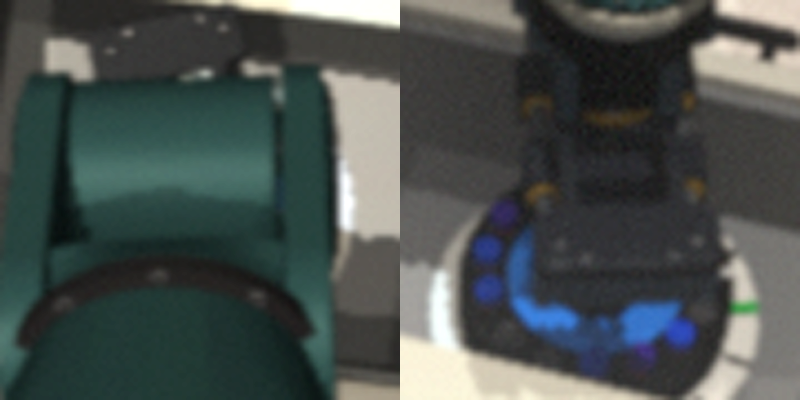

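The knob did not slip: the gap stayed at 18 mm, and the purple caps have moved from 101° and -45° to about 29° and -117°. The moment about z is about 0. A last check of the loose objects, then I hand in.

```bash
python3 - <<'E'
from h import *
from rig import manip
import pickle
d=pickle.load(open("d0.pkl","rb"));manip.sleep(.5)
for n,bs in(("top",dict(rack=(228,150,304,192),bottle=(125,235,165,272))),("scene",dict(rack=(250,215,346,272),bottle=(425,175,475,235),box=(175,135,250,195)))):
    b=manip.get_image(n)
    for o,(x0,y0,x1,y1) in bs.items():
        g=[np.float32(cv2.cvtColor(i["frame"][y0:y1,x0:x1],cv2.COLOR_BGR2GRAY)) for i in(d[n],b)]
        print(n,o,np.round(cv2.phaseCorrelate(*g),2) if 0 else cv2.phaseCorrelate(*g), np.abs(g[0]-g[1]).mean())
print(manip.current_eef_pos(),manip.current_finger_gap(),manip.current_force(),manip.current_torque(),np.abs(manip.current_joint_velocities()).max(),manip.current_time_s())
manip.job_done()
E
```

```text
top rack ((0.007343768311180554, 0.5351600854538674), 1.004593601094352) 16.99624
top bottle ((-0.024184395953533055, -0.033287854696684605), 0.9958631846308709) 10.326351
scene rack ((0.10799668248145622, 0.12315869002342339), 0.9274852100345824) 17.096857
scene bottle ((0.06149051075108858, -0.12139692984263561), 1.0197592035929361) 10.22
scene box ((0.6047308710485666, 0.23486223027677156), 0.6577295761108398) 21.170221
[563.71745757  54.34707164 100.17297586] 17.750534730756435 [-1.29272576 -4.8344638   1.5787115 ] [-0.83573065  0.06080971 -0.02856246] 0.0007333408651675854 16.2
the job is handed in; nothing more can be done
```

The job is handed in at 16.2 s: the drawer is out at its end stop and the knob is gripped and still at the third click.

**Drawer:** I pulled it by the bar until it stopped firmly after about 169 mm of travel. The pull first halted early, at about 116 mm and on the 20 N force limit, so I carried on more slowly. The 169 mm is short of the 182 mm travel. I put this down to the drawer starting about 12 mm ajar, judged from the gap behind its front in the first pictures. I did not measure the drawer position any other way.

**Knob:** It was parked at home, with the pointer at about 176–177°; home is 174° and the first click is 150°. I gripped it at 30 N and turned the wrist 72° clockwise; the tool's own reading gave 71.5°. The finger gap stayed at about 18 mm, the vial caps moved by the matching angle, and the moment about the knob's axis ended near zero.

**Last checks:** Joint speeds were about zero and the force on the tool was about 5 N.
- **Bottle:** image shift was 0.15 px or less in both views.
- **Rack:** 0.1 px in the scene view but 0.5 px in the top view, so the two disagree slightly.
- **Tip box:** compared in the scene view only, it read 0.6 px with a weak match.
- **Brightness:** it also changed in every comparison. I put all of this down to the arm's shadow, since I never felt or saw contact with any of them, but I did not confirm it further.

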